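# Pin the keeper bar of the cupping-jar rack with its R-clip

### The job

Lock the keeper bar over the cupping jars: draw the steel R-clip out of its bamboo pocket, lay it down flat on the ledge and let go, then take it by its grip loop and push its straight leg through the cross hole in the rack's brass pin until the bow springs over the pin and the clip is fully home. Let go of it, and leave the other things on the ledge where they stand.

Things in the scene. Friction and masses are not known exactly. Their poses are not given: they have to be found in the camera images.
- clip: Loose steel R-clip, flat, 122 mm long, about 62 g. Origin on the leg's axis at the front end of the grip loop. +x along the straight leg to its free end, +y from the leg to the bow, z square to the clip's plane, up while it lies. Leg: 6 mm round wire, round end at x = 93 mm. Bow: 5 mm spring wire in the leg's plane, on the +y side.
- clip_grip (a point): Centre of the clip's grip loop; axes as the clip. Rigid flat-sided loop 32 mm long (x), 24 mm wide (y), 12 mm high (z); its long sides are flat. It lies 16 mm behind (-x), 9 mm to +y and 3 mm above the clip's origin; its underside is level with the leg's underside.
- clip_arch (a point): Point midway between leg and crown of the bow's arch, 48 mm ahead (+x) of the clip's origin and 6.5 mm to +y, on the leg's level; axes as the clip. Leg and arch measure 18 to 19 mm over their outsides here and can be pinched together (the bow does not close further). The bow's throat is at x = 60 mm from the clip's origin; from there it flares out to its end at x = 77 mm.
- clip_seat (a point): Point of the clip that lies at the centre of the pin's hole when the clip is fully home: 48 mm ahead (+x) of the clip's origin, 1.2 mm to -y of the leg's axis (the sprung bow draws the leg against the hole's wall), on the leg's level; axes as the clip.
- clip_bow (a joint): Opening of the clip's bow (rad): 0 at rest, where it is stopped; about 0.12 as its throat rides over the widest part of the pin; below 0.04 once sprung home. Pushing the throat over the pin takes some 5 to 12 N along the leg.
- pin_axis (a point): Point on the axis of the upright brass pin at the end of the jar rack, 104 mm above the ledge; x along the hole, z up. Pin 24 mm in diameter. Its cross hole is square, 8.4 mm, open at both ends, mouths chamfered 1.8 mm at the two sides only. The pin sits stiffly at an unknown height: the hole's centre lies up to 7 mm above or below this point (felt or seen), the pin's top 18 mm above the hole.
- rack: Bamboo rack of the cupping jars, fixed; origin on the ledge under the pin's axis. +x looks away from the arm, give or take 0.25 rad. Base board 100 mm (x, -50 to 50) by 336 mm (y, -34 to 302), 14 mm high. Three glass jars mouth-down at y = 66, 136, 206 mm, 57 mm in diameter, tops 80 mm above the ledge, under the keeper bar, 26 mm wide, top at 89 mm, washer to 91 mm.
- pocket_mouth (a point): Middle of the mouth of the covered bamboo clip pocket, fixed, 9 mm above the ledge; +x straight out of the mouth, z up. Pocket 66 mm deep (to -x), 54 mm wide, 30 mm high; inside 30 mm wide, 18 mm high, its floor is the ledge. At the start the clip lies flat on the ledge, +x outward, its grip loop and 18 mm of leg and bow inside under the cover, the other 75 mm of leg outside.
- jade: Bystander: flat oval jade massage stone, 90 x 52 mm, 16 mm high, lying flat; origin at the centre of its underside.
- case: Bystander: brass acupuncture case, 121 x 29 mm, 22 mm high, lying flat; origin at the centre of its underside.
- bottle: Bystander: squat brown medicine bottle with a cork, 72 mm in diameter, 84 mm high, upright; origin at the centre of its underside.
- cup: Bystander: blue-glazed tea cup, 68 mm in diameter, 55 mm high, upright; origin at the centre of its underside.
- weight: Bystander: brass balance weight, 40 mm in diameter, 50 mm high, upright; origin at the centre of its underside.
- mortar: Bystander: small stone bowl, 90 mm in diameter, 55 mm high, upright; origin at the centre of its underside.

How it is judged (in metres and radians):
On the way:
1. the clip lies flat on the ledge, clear of the pocket, let go ((x of clip_grip in the frame of pocket_mouth above 0.018 m or distance between clip_grip and pocket_mouth above 0.085 m) and height (world z) of clip_grip below 0.012 m and angle between clip_grip's own z axis and vertical below 0.15 rad and contact force between the fingers and clip below 0.1 N), for 0.2 s.
At the end, for the whole second after the job is handed in: The clip's leg is through the pin's hole and its bow has sprung over the pin: the clip's seat is within 6 mm of the pin's axis and within 10.5 mm of 104 mm above the ledge, the leg is within 0.3 rad of the hole's axis, the bow is open by less than 0.06 rad; the clip is let go and at rest (horizontal distance between clip_seat and pin_axis below 0.006 m and z of clip_seat in the frame of pin_axis between -0.0105 and 0.0105 m and angle between the x axis of clip_seat and the x axis of pin_axis, either way round below 0.3 rad and value of joint clip_bow below 0.06 rad and contact force between the fingers and clip below 0.1 N and linear speed of clip below 0.02 m/s); the robot touches nothing.
It fails at once if one of the other things on the ledge is pushed more than 25 mm away (distance of any of jade, case, bottle, cup, weight, mortar from where it was at the start of the episode above 0.025 m).
It fails at once if one of the other things on the ledge is tipped over (angle between any of jade, case, bottle, cup, weight, mortar's own z axis and vertical above 0.5 rad).
It also fails if it takes over 72 s, if anything falls off the work surface, if the arm or the gripper's body presses on something with over 40 N, if the wrist force passes 120 N, or if a joint passes its speed limit or range.

### The arm

A 7-joint arm with a two-finger parallel gripper is mounted at the origin on the work surface. World frame = base frame: x ahead of the robot, y to its left, z up, the work surface at z = 0. Lengths are in mm, angles in rad, forces in N, time in s.
With the tool pointing down it reaches from about 425 to 950 mm from the base axis. Payload 4.7 kg.
Tool frame: the origin (TCP) lies midway between the tips of the shut fingers; the grasp point (between the pads) lies 19 mm behind it; z points along the fingers, y is the line along which they close (so a half turn about z gives the same grasp; the last joint's range is limited). The gripper opens to 87 mm and grips with 3 to 60 N. Pads are 19 mm wide; open, the fingers measure 117 mm over their backs; the gripper's body (75 mm by 190 mm) begins 51 mm behind the grasp point.
Start: joints at [-1.156, 0.469, -0.049, 1.532, 0.024, 1.141, -0.082], TCP at [289.791, 609.648, 222.573] pointing down, gripper open.
Joint ranges: [-2.59, 2.59], [-0.33, 1.99], [-1.39, 1.29], [0.1, 2.45], [-1.04, 4.18], [0.21, 1.99], [-2.66, 2.66]. Speed limits (rad/s): [2.57, 2.57, 3.14, 3.14, 3.14, 3.14, 3.14].

### API

Orientations are given as a rotation vector (axis times angle).
In Python, from bench import robot gives the robot as it stands.
- The arm moves only by the tool play_rows, never from a script. Its argument "steps" is a list of rows, each an object of numbers: "tx", "ty", "tz": the shift along the tool's x, y, z in m; "twist": the turn about the tool's z in rad. A call has 1 to 8 rows; each row is the pose to reach, as a shift and turn from the pose commanded when the call began, along the tool's axes at that moment; what a row does not reach only later rows make up. A row lasts 1/8 s, in which the tool goes at most 62.5 mm and 10.7 degrees, less where a joint would pass 70% of its speed; a pose out of reach is approached as far as the arm can. A call with a gripper value outside its range is refused whole. "claw" is the gripper command: -1 is shut, 1 is fully open, values between are in proportion, set as the call begins (left out, the last holds). The fingers move at their own pace and stop on an object; "squeeze" is the grip in N (left out, the last holds). Time passes only in rows, so rows that repeat a pose let the fingers close. It gives the time, the measured TCP pose, the force, the opening and the grip force at its end, in the units of the state.
- robot.sense(): the state, without advancing time (a new reading comes with each control period).
- robot.camera(name): name is "scene" or "top" or "wrist"; returns (picture, depth): 480x640x3 uint8, red, green, blue; 480x640 float32, mm along the optical axis (not along the pixel's ray), 0 where there is no reading.
- robot.get_calibration(name): a dict with "mtx" (3x3 intrinsics, pixels), "R" (3x3) and "t" (3): a world point X has camera coordinates R X + t. Camera axes: x right, y down, z forward; pixel columns grow to the right and rows downward; lengths in mm; the calibration is good to about 2 mm. A picture is of the moment at which its call begins: read the wrist's pose just before it. get_calibration takes no time and is no camera call; for the wrist camera it gives the pose at the moment of the call.
- robot.sign_off(): hands the job in; it is judged then, once.
The state is a dict: "time_s": time; "joint_positions": joint angles; "joint_vel": joint speeds; "joint_torque": joint torques, N m; "tcp_pos": TCP position; "tool_rot": TCP orientation; "contact_force": force on the tool from outside, world axes, zero at the start; "torque": the same for the moment, N m; "finger_gap": finger opening in mm; "gripper_force": force on a finger pad.
Only numpy, scipy, OpenCV 4.12 (cv2) and the standard library are available. Lean on these libraries where they do the work, as an engineer would, in place of code of your own. Each camera call takes 0.05 s, during which the arm holds its last target. There are 200 camera calls.

## Working session

There is one attempt and no reset: what is moved stays moved. The work goes in short steps, Python scripts to look and compute and a tool call to move; the robot and the scene stay as the last step left them, time stands still between calls to the robot, and variables do not carry over. Pictures are saved under pics/ and viewed, at most 10 in all, crops included, and the job is handed in when it is done.

Besides the shell and the picture viewer there is one more tool, called after "Call:" as a command line: name --argument value ..., lists and objects as JSON in quotes. play_rows: Moves the arm, as the interface text tells. Its arguments: {"type":"object","properties":{"steps":{"type":"array","items":{"type":"object","properties":{"tx":{"type":"number"},"ty":{"type":"number"},"tz":{"type":"number"},"twist":{"type":"number"}}}},"claw":{"type":"number"},"squeeze":{"type":"number"}},"required":["steps"]}

```bash
mkdir -p pics; cat > h.py <<'E'
import numpy as np, cv2
from bench import robot
from scipy.spatial.transform import Rotation as Ro
def snap(n,f):
    c=robot.get_calibration(n); p,d=robot.camera(n)
    cv2.imwrite(f'pics/{f}.png',p[:,:,::-1]); np.savez(f'pics/{f}.npz',p=p,d=d,K=np.array(c['mtx']),R=np.array(c['R']),t=np.array(c['t']))
def load(f): return np.load(f'pics/{f}.npz')
def cloud(f):
    z=load(f); d=z['d']; v,u=np.mgrid[:480,:640]; K=z['K']
    P=np.stack([(u-K[0,2])/K[0,0]*d,(v-K[1,2])/K[1,1]*d,d],-1)
    W=(P-z['t'])@z['R']; W[d==0]=np.nan; return W
def proj(f,X):
    z=load(f); c=z['R']@np.array(X,float)+z['t']; c=z['K']@c; return c[:2]/c[2]
def onplane(f,u,v,h):
    z=load(f); r=z['R'].T@np.linalg.inv(z['K'])@np.array([u,v,1.]); o=-z['R'].T@z['t']; return o+r*(h-o[2])/r[2]
def pose():
    s=robot.sense(); return np.array(s['tcp_pos']),Ro.from_rotvec(s['tool_rot']).as_matrix(),s
E
python3 - <<'E'
from h import *
for n in('scene','top'): snap(n,n+'0')
p,R,s=pose(); print(p,R.round(3),s['time_s'],s['finger_gap'])
cv2.imwrite('pics/both.png',np.hstack([cv2.imread('pics/scene0.png'),cv2.imread('pics/top0.png')])[:, :])
for n in('scene','top'):
    z=load(n+'0'); print(-z['R'].T@z['t'],z['K'][0,0])
E
```

```text
[289.63185453 609.07818063 221.5801215 ] [[-0.903  0.429 -0.001]
 [ 0.429  0.903 -0.002]
 [-0.    -0.002 -1.   ]] 0.1 87.14928171749317
[1309.28376183 -452.84208534  739.30247302] 484.07848490997173
[ 414.35993012  -58.40286717 1321.8301499 ] 481.33395293244917
```

View pics/top0.png

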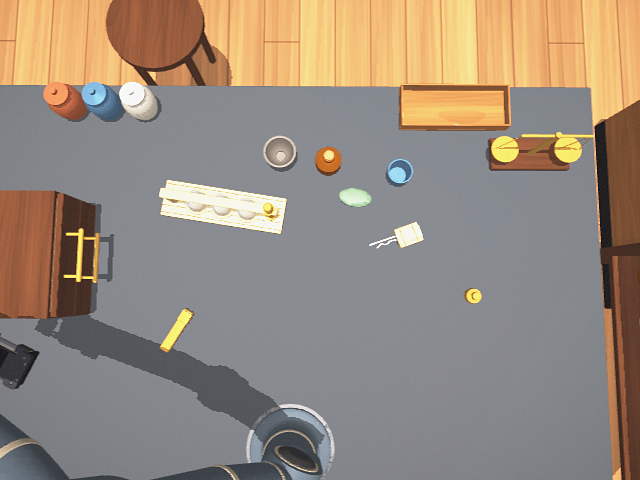

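View pics/scene0.png

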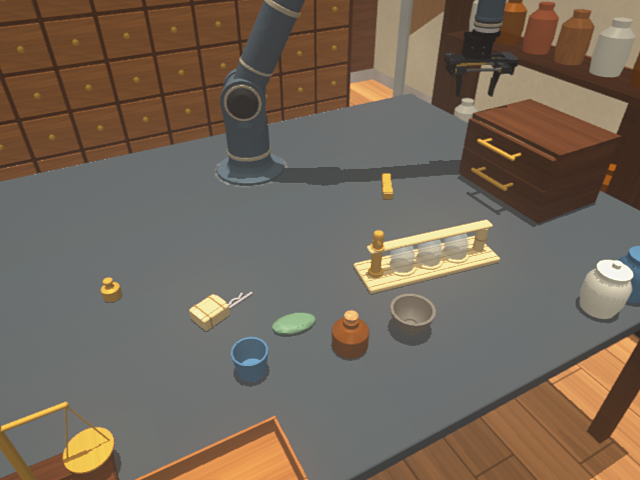

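```bash
python3 - <<'E'
from h import *
W=cloud('top0')
for n,(u,v) in dict(pin=(268,208),pin2=(271,217),pocket=(408,235),leg=(383,241),tip=(371,243),jade=(355,197),cup=(400,172),bottle=(328,159),case=(177,330),weight=(474,296)).items():
    print(n,np.nanmedian(W[v-1:v+2,u-1:u+2].reshape(-1,3),0).round(1))
# rack base corners on z=14, pocket top corners z=30
for u,v in [(168,181),(286,199),(281,233),(161,215)]: print('rack',onplane('top0',u,v,14).round(1))
m=(W[...,2]>24)&(W[...,2]<36); m[:, :390]=0; m[:,430:]=0; m[:215]=0; m[255:]=0
r=cv2.minAreaRect(W[m][:,:2].astype(np.float32)); print('pocket',r)
m=(W[...,2]>84)&(W[...,2]<96); m[:, :155]=0; m[:,290:]=0; m[:180]=0; m[240:]=0
print('bar',cv2.minAreaRect(W[m][:,:2].astype(np.float32)))
m=(W[...,2]>100)&(W[...,2]<150); m[:, :240]=0; m[:,290:]=0; m[:180]=0; m[240:]=0
print('pin',np.median(W[m],0),m.sum(),W[m][:,2].max())
im=cv2.imread('pics/top0.png'); c=np.vstack([cv2.resize(im[190:250,220:300],(800,600),interpolation=2)]); cv2.imwrite('pics/c1.png',c)
E
```

```text
pin [624.2  55.1 128.2]
pin2 [616.6  55.8  31. ]
pocket [ 569.1 -314.8   31.3]
leg [ 555.7 -251.2    2.8]
tip [ 550.  -218.     2.2]
jade [ 675.  -173.3   16.7]
cup [ 749.6 -299.6    7.4]
bottle [764.2 -96.8  82.9]
case [312.3 303.3  20.3]
weight [ 406.4 -482.7   47.7]
rack [718.6 343.7  14. ]
rack [669.6  16.7  14. ]
rack [575.1  29.4  14. ]
rack [623.4 359.6  14. ]
pocket ((571.5305786132812, -317.37396240234375), (54.853919982910156, 66.83787536621094), 19.85469627380371)
bar ((647.235107421875, 188.614990234375), (308.88592529296875, 30.29829978942871), 81.50760650634766)
pin [626.40802828  55.39642823 126.32747452] 83 131.93904023891758
```

Call:
play_rows --steps '[{"tx":-0.038,"ty":-0.041,"twist":0.1},{"tx":-0.075,"ty":-0.083,"twist":0.2},{"tx":-0.113,"ty":-0.124,"twist":0.3},{"tx":-0.15,"ty":-0.165,"twist":0.4},{"tx":-0.188,"ty":-0.206,"twist":0.5},{"tx":-0.226,"ty":-0.248,"twist":0.6},{"tx":-0.263,"ty":-0.289,"twist":0.7},{"tx":-0.3,"ty":-0.33,"twist":0.81}]' --claw 0.0 --squeeze 20

```text
$.steps[0]: bad value
```

```bash
python3 - <<'E'
from h import *
p,R,s=pose(); print(p,R.round(3),s['time_s'],np.round(s['joint_positions'],2))
print((R.T@(np.array([550-40,-235,200])-p)).round(1))
E
```

```text
[289.63185453 609.07818063 221.5801215 ] [[-0.903  0.429 -0.001]
 [ 0.429  0.903 -0.002]
 [-0.    -0.002 -1.   ]] 0.1 [-1.16  0.47 -0.05  1.53  0.02  1.14 -0.08]
[-561.5 -667.6   22.9]
```

Call:
play_rows --steps '[{"tx":-0.038,"ty":-0.041,"tz":0,"twist":0.1},{"tx":-0.075,"ty":-0.083,"tz":0,"twist":0.2},{"tx":-0.113,"ty":-0.124,"tz":0,"twist":0.3},{"tx":-0.15,"ty":-0.165,"tz":0,"twist":0.4},{"tx":-0.188,"ty":-0.206,"tz":0,"twist":0.5},{"tx":-0.226,"ty":-0.248,"tz":0,"twist":0.6},{"tx":-0.263,"ty":-0.289,"tz":0,"twist":0.7},{"tx":-0.3,"ty":-0.33,"tz":0,"twist":0.81}]' --claw 0.0 --squeeze 20

```text
time_s: 1.1
tcp_pos: [419.1, 180.9, 222.5]
tool_rot: [-1.847, -2.541, -0.0]
contact_force: [1.4, -0.4, 0.3]
finger_gap: 43.4
gripper_force: 0.0
```

```bash
python3 - <<'E'
from h import *
p,R,s=pose(); print(p,R.round(3),s['time_s'],np.round(s['joint_positions'],2))
print((R.T@(np.array([540,-245,200])-p)).round(1))
E
```

```text
[419.12681138 180.92100853 222.45158752] [[-0.308  0.951 -0.   ]
 [ 0.951  0.308  0.   ]
 [ 0.     0.    -1.   ]] 1.1 [-0.74  0.1   0.27  2.04 -0.03  1.   -0.15]
[-442.4  -16.4   22.4]
```

Call:
play_rows --steps '[{"tx":-0.055,"ty":-0.002,"tz":0.003,"twist":0},{"tx":-0.11,"ty":-0.004,"tz":0.006,"twist":0},{"tx":-0.165,"ty":-0.006,"tz":0.009,"twist":0},{"tx":-0.22,"ty":-0.008,"tz":0.012,"twist":0},{"tx":-0.275,"ty":-0.01,"tz":0.015,"twist":0},{"tx":-0.33,"ty":-0.012,"tz":0.018,"twist":0},{"tx":-0.386,"ty":-0.014,"tz":0.02,"twist":0},{"tx":-0.442,"ty":-0.016,"tz":0.022,"twist":0}]'

```text
time_s: 2.1
tcp_pos: [541.9, -243.5, 200.1]
tool_rot: [-1.842, -2.544, -0.0]
contact_force: [1.4, 0.3, 0.9]
finger_gap: 43.4
gripper_force: 0.0
```

```bash
python3 - <<'E'
from h import *
p,R,s=pose(); print(p,s['time_s'],s['joint_vel'])
snap('wrist','w1')
z=load('w1'); o=-z['R'].T@z['t']; print('cam in tool',(R.T@(o-p)).round(1),'axis',(R.T@z['R'][2]).round(3))
E
```

```text
[ 541.90152082 -243.47509522  200.06265915] 2.1 [ 0.74671724  0.51583487  0.05260572 -0.62371044 -0.29542753  0.19550773
  0.84187297]
cam in tool [ 8.060e+01  1.000e-01 -1.632e+02] axis [-0.293  0.001  0.956]
```

View pics/w1.png

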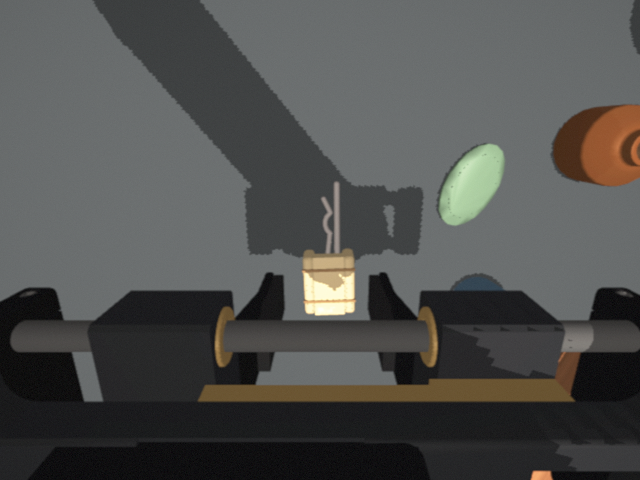

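```bash
python3 - <<'E'
from h import *
p,R,s=pose(); snap('wrist','w2'); p2=pose()[0]; print(p,p2)
im=load('w2')['p'].astype(int); g=im.sum(2)
W=cloud('w2')
sub=W[170:262,290:370]
m=(sub[...,2]>1.8)&(sub[...,2]<9); print(m.sum())
# local tool coords rel to p
L=(sub[m]-p)@R; 
for a in np.arange(-20,90,6):
    q=L[(L[:,0]>=a)&(L[:,0]<a+6)][:,1]
    if len(q): print(a,np.unique(q.round(0),return_counts=True))
for q in [(336,183),(337,215),(337,247),(325,222)]: print(q,((onplane('w2',*q,3)-p)@R).round(1))
W3=W[...,2]; m=(W3>24)&(W3<36); m[:,:290]=0;m[:,370:]=0;m[:240]=0;m[315:]=0
r=cv2.minAreaRect(((W[m]-p)@R)[:,:2].astype(np.float32)); print('pocket',r)
c=cv2.resize(cv2.imread('pics/w2.png')[170:270,280:400],(720,600),interpolation=cv2.INTER_CUBIC); cv2.imwrite('pics/w2c.png',c)
E
```

```text
[ 541.99238333 -252.85844657  200.43592734] [ 540.88583185 -249.50358298  200.22636504]
1602
-20 (array([-38., -37., -34., -31., -30., -26., -25., -24., -23., -21., -20.,
       -19., -18., -15., -10.,  -8.,  -7.,  -6.,  -4.,   1.,   3.,   4.,
         5.,   6.,   7.,   8.,   9.,  10.,  12.,  13.,  14.,  15.,  16.,
        17.,  18.,  19.,  22.,  23.,  25.,  28.,  30.,  31.,  32.,  35.,
        37.,  39.,  40.,  41.,  42.,  46.,  47.]), array([1, 1, 2, 1, 1, 1, 2, 2, 1, 1, 1, 2, 2, 1, 2, 1, 1, 1, 1, 2, 1, 3,
       5, 5, 5, 6, 4, 1, 4, 4, 5, 6, 5, 5, 3, 3, 2, 2, 1, 1, 1, 2, 2, 1,
       1, 1, 1, 1, 1, 2, 1]))
-14 (array([-38., -37., -34., -33., -31., -27., -25., -24., -22., -21., -20.,
       -19., -17., -16., -15., -12., -11.,  -9.,  -8.,  -6.,  -5.,  -4.,
        -1.,  -0.,   1.,   2.,   3.,   4.,   5.,   6.,   7.,   8.,  10.,
        12.,  13.,  14.,  15.,  16.,  17.,  18.,  21.,  22.,  23.,  24.,
        25.,  27.,  30.,  31.,  32.,  33.,  35.,  37.,  38.,  42.,  43.,
        44.,  45.,  46.,  47.]), array([1, 1, 1, 2, 1, 1, 2, 1, 3, 1, 2, 1, 1, 1, 1, 2, 1, 1, 1, 3, 1, 3,
       
[... 4070 characters left out ...]
-18.,
       -17., -15., -14., -13., -12., -11., -10.,  -9.,  -6.,  -4.,  -0.,
         1.,   2.,   3.,   5.,   6.,   7.,   8.,   9.,  10.,  11.,  12.,
        13.,  14.,  15.,  16.,  17.,  21.,  23.,  24.,  29.,  30.,  31.,
        33.,  34.,  35.,  37.,  38.,  42.,  43.,  44.,  45.]), array([1, 1, 3, 1, 1, 2, 1, 1, 2, 3, 1, 1, 1, 1, 2, 1, 1, 1, 2, 1, 1, 2,
       1, 1, 1, 1, 1, 2, 1, 2, 1, 6, 6, 6, 6, 6, 5, 2, 1, 1, 1, 1, 1, 1,
       2, 1, 1, 1, 1, 1, 1, 1, 1]))
(336, 183) [ 26.4  11.  197.2]
(337, 215) [ -8.   12.5 197.5]
(337, 247) [-44.5  12.9 197.8]
(325, 222) [-15.8  -0.4 197.6]
pocket ((-67.97683715820312, 6.977428436279297), (54.86985778808594, 67.49650573730469), 87.5318832397461)
```

View pics/w2c.png

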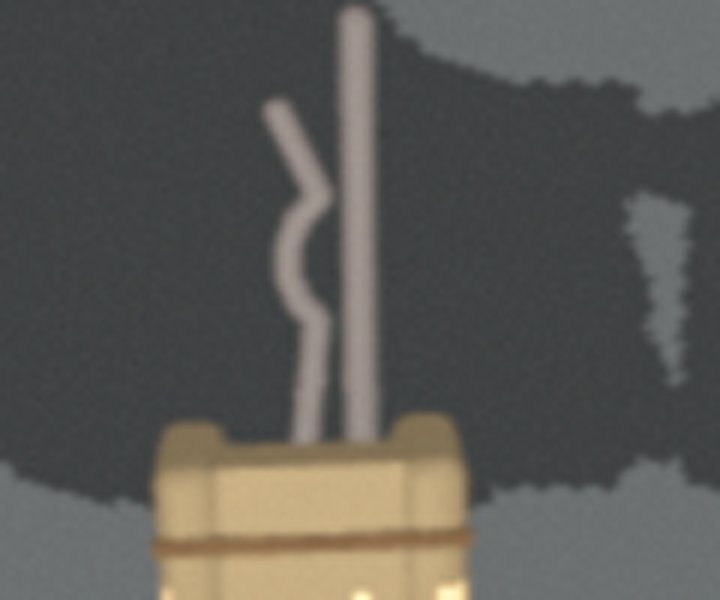

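Call:
play_rows --steps '[{"tx":0,"ty":0.003,"tz":0.05,"twist":0},{"tx":0,"ty":0.006,"tz":0.1,"twist":0},{"tx":0,"ty":0.006,"tz":0.11,"twist":0},{"tx":0,"ty":0.006,"tz":0.11,"twist":0},{"tx":0,"ty":0.006,"tz":0.11,"twist":0},{"tx":0,"ty":0.006,"tz":0.11,"twist":0}]'

```text
time_s: 2.95
tcp_pos: [548.3, -240.7, 92.3]
tool_rot: [1.841, 2.542, 0.002]
contact_force: [0.6, 0.5, -0.4]
finger_gap: 43.3
gripper_force: 0.0
```

```bash
python3 - <<'E'
from h import *
p,R,s=pose(); snap('wrist','w3'); p2=pose()[0]; print(p,p2,R.round(3))
c=cv2.imread('pics/w3.png')[60:360,200:440]; cv2.imwrite('pics/w3c.png',cv2.resize(c,(480,600)))
E
```

```text
[ 548.31729776 -240.70345509   92.30406445] [ 548.11687982 -240.57973346   91.99817542] [[-0.312  0.95   0.003]
 [ 0.95   0.312 -0.001]
 [-0.002  0.003 -1.   ]]
```

View pics/w3c.png

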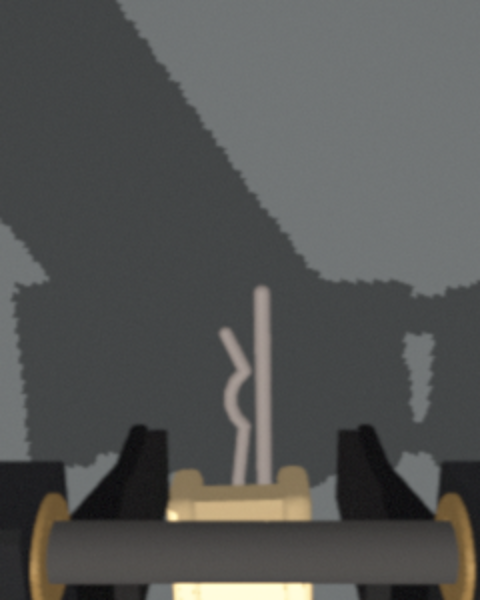

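```bash
python3 - <<'E'
from h import *
p,R,s=pose()
for q in [(331,204),(331.5,260),(332,299),(315,260),(323.5,245)]:
    X=onplane('w3',*q,3); print(q,X.round(1),((X-p)@R).round(1))
E
```

```text
(331, 204) [ 544.2 -213.8    3. ] [26.8  4.4 89. ]
(331.5, 260) [ 558.8 -256.1    3. ] [-17.9   5.1  89. ]
(332, 299) [ 569.9 -288.1    3. ] [-51.9   5.7  89.1]
(315, 260) [ 546.5 -260.1    3. ] [-17.9  -7.8  89. ]
(323.5, 245) [ 549.  -246.2    3. ] [-5.5 -1.2 89. ]
```

Call:
play_rows --steps '[{"tx":-0.018,"ty":-0.001,"tz":0,"twist":0},{"tx":-0.018,"ty":-0.001,"tz":0.04,"twist":0},{"tx":-0.018,"ty":-0.001,"tz":0.075,"twist":0},{"tx":-0.018,"ty":-0.001,"tz":0.08,"twist":0},{"tx":-0.018,"ty":-0.001,"tz":0.08,"twist":0},{"tx":-0.018,"ty":-0.001,"tz":0.08,"twist":0}]'

```text
time_s: 3.75
tcp_pos: [553.1, -258.6, 12.1]
tool_rot: [1.842, 2.542, 0.001]
contact_force: [0.8, 0.1, -0.2]
finger_gap: 43.3
gripper_force: 0.0
```

```bash
python3 - <<'E'
from h import *
p,R,s=pose(); print(p,((np.array([553.5,-258,2])-p)@R).round(1), s['contact_force'])
E
```

```text
[ 553.10761083 -258.61970417   12.06602611] [ 0.5  0.5 10.1] [ 0.79260575  0.05723711 -0.21775413]
```

Good; down 10 mm and pinch.

Call:
play_rows --steps '[{"tx":0,"ty":0,"tz":0.005,"twist":0},{"tx":0,"ty":0,"tz":0.0095,"twist":0},{"tx":0,"ty":0,"tz":0.0095,"twist":0}]'

```text
time_s: 4.12
tcp_pos: [551.8, -257.5, 0.7]
tool_rot: [-1.842, -2.544, -0.0]
contact_force: [0.3, -0.7, -0.4]
finger_gap: 43.4
gripper_force: 0.0
```

Call:
play_rows --steps '[{"tx":0,"ty":0,"tz":0,"twist":0},{"tx":0,"ty":0,"tz":0,"twist":0},{"tx":0,"ty":0,"tz":0,"twist":0},{"tx":0,"ty":0,"tz":0,"twist":0},{"tx":0,"ty":0,"tz":0,"twist":0}]' --claw -1 --squeeze 15

```text
time_s: 4.75
tcp_pos: [552.1, -257.7, 1.0]
tool_rot: [1.843, 2.544, 0.0]
contact_force: [0.5, -0.6, 0.6]
finger_gap: 16.5
gripper_force: 15.0
```

Call:
play_rows --steps '[{"tx":0.01,"ty":0,"tz":-0.0005,"twist":0},{"tx":0.025,"ty":0,"tz":-0.0005,"twist":0},{"tx":0.04,"ty":0,"tz":-0.0005,"twist":0},{"tx":0.06,"ty":0,"tz":-0.0005,"twist":0},{"tx":0.08,"ty":0,"tz":-0.0005,"twist":0},{"tx":0.1,"ty":0,"tz":-0.0005,"twist":0},{"tx":0.11,"ty":0,"tz":-0.0005,"twist":0},{"tx":0.11,"ty":0,"tz":-0.0005,"twist":0}]'

```text
time_s: 5.75
tcp_pos: [517.6, -152.2, 1.6]
tool_rot: [-1.841, -2.545, -0.0]
contact_force: [0.8, 0.6, -0.6]
finger_gap: 16.8
gripper_force: 15.0
```

Call:
play_rows --steps '[{"tx":0,"ty":0,"tz":0.0005,"twist":0},{"tx":0,"ty":0,"tz":0.0005,"twist":0},{"tx":0,"ty":0,"tz":0.0005,"twist":0},{"tx":0,"ty":0,"tz":0.0005,"twist":0}]' --claw 0.0

```text
time_s: 6.25
tcp_pos: [517.7, -153.5, 1.0]
tool_rot: [1.844, 2.544, 0.0]
contact_force: [0.2, -0.8, 0.5]
finger_gap: 41.9
gripper_force: 0.0
```

Call:
play_rows --steps '[{"tx":0,"ty":0,"tz":-0.04,"twist":0},{"tx":-0.03,"ty":0,"tz":-0.08,"twist":0},{"tx":-0.06,"ty":0,"tz":-0.09,"twist":0},{"tx":-0.06,"ty":0,"tz":-0.09,"twist":0},{"tx":-0.06,"ty":0,"tz":-0.09,"twist":0},{"tx":-0.06,"ty":0,"tz":-0.09,"twist":0}]'

```text
time_s: 7.0
tcp_pos: [535.7, -208.8, 90.1]
tool_rot: [-1.84, -2.544, 0.0]
contact_force: [0.2, -0.1, -0.5]
finger_gap: 43.6
gripper_force: 0.0
```

```bash
python3 - <<'E'
from h import *
p,R,s=pose(); snap('wrist','w4'); print(p,R.round(3)[:2])
c=cv2.imread('pics/w4.png')[60:360,200:440]; cv2.imwrite('pics/w4c.png',cv2.resize(c,(480,600)))
E
```

```text
[ 535.73427228 -208.78536144   90.10196111] [[-0.313  0.95  -0.002]
 [ 0.95   0.313  0.001]]
```

View pics/w4c.png

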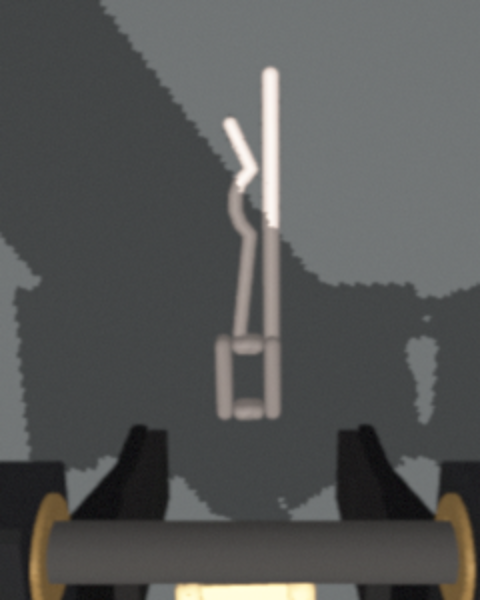

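```bash
python3 - <<'E'
from h import *
p,R,s=pose()
for q,h in [((335,96),3),((336,175),3),((336,227),3),((324,248.5),9),((324,248.5),6),((336,240),11),((311.5,240),11)]:
    X=onplane('w4',*q,h); print(q,X.round(1),((X-p)@R).round(1))
E
```

```text
(335, 96) [ 509.8 -110.     3. ] [102.    6.4  87.4]
(336, 175) [ 527.6 -160.     3. ] [48.9  7.6 87.3]
(336, 227) [ 540.2 -196.8    3. ] [10.   8.  87.2]
(324, 248.5) [ 536.3 -214.     9. ] [-5.1 -1.  81.2]
(324, 248.5) [ 536.6 -215.     6. ] [-6.1 -1.  84.2]
(336, 240) [ 542.5 -204.2   11. ] [ 2.3  7.8 79.2]
(311.5, 240) [ 525.3 -209.9   11. ] [  2.2 -10.2  79.2]
```

Call:
play_rows --steps '[{"tx":-0.007,"ty":-0.001,"tz":0.03,"twist":-0.018},{"tx":-0.007,"ty":-0.001,"tz":0.065,"twist":-0.018},{"tx":-0.007,"ty":-0.001,"tz":0.08,"twist":-0.018},{"tx":-0.007,"ty":-0.001,"tz":0.085,"twist":-0.018},{"tx":-0.007,"ty":-0.001,"tz":0.0885,"twist":-0.018},{"tx":-0.007,"ty":-0.001,"tz":0.0885,"twist":-0.018}]'

```text
time_s: 7.8
tcp_pos: [538.2, -217.3, 3.2]
tool_rot: [1.819, 2.56, 0.001]
contact_force: [0.1, 0.4, -0.2]
finger_gap: 43.7
gripper_force: 0.0
```

Call:
play_rows --steps '[{"tx":0,"ty":0,"tz":0,"twist":0},{"tx":0,"ty":0,"tz":0,"twist":0},{"tx":0,"ty":0,"tz":0,"twist":0},{"tx":0,"ty":0,"tz":0,"twist":0},{"tx":0,"ty":0,"tz":0,"twist":0}]' --claw -1 --squeeze 40

```text
time_s: 8.43
tcp_pos: [537.8, -217.2, 2.8]
tool_rot: [1.82, 2.561, 0.0]
contact_force: [0.5, 0.0, 3.9]
finger_gap: 23.4
gripper_force: 40.0
```

Call:
play_rows --steps '[{"tx":0,"ty":0,"tz":-0.03,"twist":0},{"tx":0,"ty":0,"tz":-0.08,"twist":0.1},{"tx":0,"ty":0,"tz":-0.13,"twist":0.28},{"tx":0,"ty":0,"tz":-0.16,"twist":0.45},{"tx":0,"ty":0,"tz":-0.16,"twist":0.62},{"tx":0,"ty":0,"tz":-0.16,"twist":0.8},{"tx":0,"ty":0,"tz":-0.16,"twist":0.9},{"tx":0,"ty":0,"tz":-0.16,"twist":1.0}]'

```text
time_s: 9.43
tcp_pos: [537.3, -216.9, 162.1]
tool_rot: [-2.826, -1.37, 0.001]
contact_force: [-0.2, -1.0, -0.4]
finger_gap: 23.7
gripper_force: 40.0
```

```bash
python3 - <<'E'
from h import *
p,R,s=pose(); print(p,R.round(3)[:2],np.round(s['joint_positions'],2))
E
```

```text
[ 537.31673935 -216.86036006  162.0633901 ] [[ 0.619  0.785 -0.001]
 [ 0.785 -0.619  0.   ]] [-0.3   0.48  0.83  1.87 -0.42  0.98  0.04]
```

Call:
play_rows --steps '[{"tx":0.036,"ty":-0.021,"tz":0,"twist":0.15},{"tx":0.072,"ty":-0.042,"tz":0,"twist":0.3},{"tx":0.108,"ty":-0.063,"tz":0,"twist":0.45},{"tx":0.144,"ty":-0.084,"tz":0,"twist":0.6},{"tx":0.18,"ty":-0.105,"tz":0,"twist":0.75},{"tx":0.216,"ty":-0.126,"tz":0,"twist":0.9},{"tx":0.24,"ty":-0.14,"tz":0,"twist":1.0},{"tx":0.251,"ty":-0.146,"tz":0,"twist":1.052}]'

```text
time_s: 10.42
tcp_pos: [577.4, 73.1, 161.6]
tool_rot: [3.133, -0.227, -0.002]
contact_force: [0.9, -0.9, -0.6]
finger_gap: 23.7
gripper_force: 40.0
```

Call:
play_rows --steps '[{"tx":0,"ty":0,"tz":0,"twist":0},{"tx":0,"ty":0,"tz":0,"twist":0},{"tx":0,"ty":0,"tz":0,"twist":0},{"tx":0,"ty":0,"tz":0,"twist":0}]'

```text
time_s: 10.92
tcp_pos: [577.6, 69.7, 162.7]
tool_rot: [-3.133, 0.231, -0.0]
contact_force: [-0.2, 0.8, -0.7]
finger_gap: 23.4
gripper_force: 40.0
```

```bash
python3 - <<'E'
from h import *
p,R,s=pose(); snap('wrist','w5'); print(p,R.round(3)[:2],s['contact_force'],np.round(s['joint_positions'],2))
E
```

```text
[577.58205045  69.70640822 162.6659769 ] [[ 0.989 -0.147  0.   ]
 [-0.147 -0.989  0.   ]] [-0.20302696  0.81016899 -0.73910696] [-0.96  0.6   1.11  1.87 -0.62  1.07 -1.32]
```

View pics/w5.png

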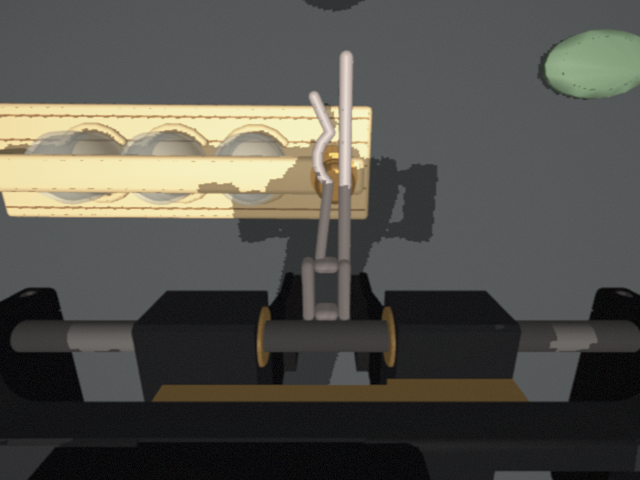

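```bash
python3 - <<'E'
from h import *
p,R,s=pose(); W=cloud('w5')
sub=W[130:225,295:375].reshape(-1,3); L=(sub-p)@R
for lo in range(94,175,4):
    m=(sub[:,2]>=lo)&(sub[:,2]<lo+4)
    if m.sum()>3: print(lo,m.sum(),L[m].min(0).round(1),np.median(L[m],0).round(1),L[m].max(0).round(1))
leg=cloud('w5')[50:315,335:356].reshape(-1,3); l=(leg-p)@R; m=(abs(l[:,2])<12)
for a in range(-20,105,15):
    q=l[m&(l[:,0]>a)&(l[:,0]<a+15)]
    if len(q): print(a,len(q),np.median(q,0).round(2), np.percentile(q[:,1],[5,95]).round(1))
c=cv2.imread('pics/w5.png')[130:230,280:400]; cv2.imwrite('pics/w5c.png',cv2.resize(c,(720,600),interpolation=cv2.INTER_CUBIC))
E
```

```text
94 12 [60.2 -1.6 64.8] [62.1  3.9 66.4] [62.3  7.6 68.3]
102 16 [60.2 -1.6 56.7] [61.9  3.8 58.3] [62.3  7.3 60.5]
106 13 [60.2 -1.5 53.3] [61.8  2.2 55.8] [61.9  7.2 56.6]
114 10 [53.7 -6.3 45.3] [62.   3.  45.5] [62.1  6.9 48.4]
118 7 [60.5 -0.8 41.9] [61.6  1.5 43.9] [62.3  5.6 44.4]
122 132 [38.9 -6.7 36.7] [51.7  3.5 37.5] [62.2 16.8 40.1]
126 369 [39.8 -6.  32.9] [51.4  4.4 34.6] [61.3 16.  36.7]
162 1212 [36.5 -6.2 -3.3] [60.8  2.2 -2.7] [80.4 11.9  0.5]
166 1116 [37.2 -6.1 -5.5] [60.2  7.5 -3.9] [80.4 11.3 -3.3]
-20 94 [-6.94  7.39 -8.94] [ 5.  11.6]
-5 381 [ 3.18  9.23 -9.36] [ 6.3 13.6]
10 445 [17.94  8.68 -8.13] [ 5.3 11.8]
25 353 [32.6   8.68 -3.51] [ 6.2 11.5]
40 397 [47.63  8.72 -3.52] [ 6.1 11.6]
55 425 [62.52  8.5  -3.5 ] [ 5.9 11.3]
70 479 [77.45  8.36 -3.41] [ 5.7 11.4]
85 492 [92.52  8.46 -3.53] [ 5.9 11.1]
100 427 [106.04   8.37  -3.32] [ 5.8 11.2]
```

View pics/w5c.png

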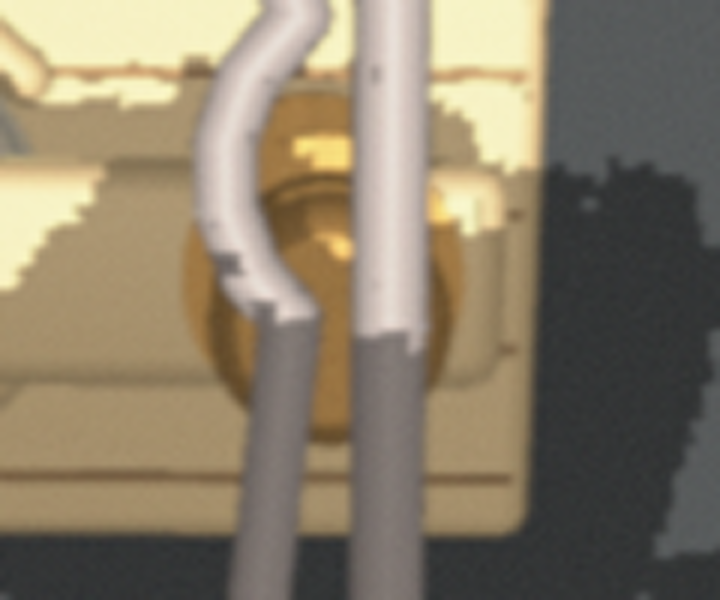

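```bash
python3 - <<'E'
from h import *
p,R,s=pose(); W=cloud('w5')
L=(W[130:225,295:375].reshape(-1,3)-p)@R
m=(L[:,2]>30)&(L[:,2]<44)&(abs(L[:,0]-50.5)<14)
print(np.histogram(L[m][:,2],np.arange(32,42,.5)))
q=L[m&(L[:,2]<36)]; print(q.min(0),q.max(0))
r=np.hypot(q[:,0]-50.5,q[:,1]-5)
for a in range(0,13,2): print(a,np.median(q[(r>=a)&(r<a+2)][:,2]) if ((r>=a)&(r<a+2)).any() else None)
for u,v in [(310.5,175),(357,175),(334,175),(315,182),(355,182)]: print((u,v),((onplane('w5',u,v,p[2]-36)-p)@R).round(1),((onplane('w5',u,v,p[2]-34.3)-p)@R).round(1))
from scipy.optimize import least_squares
f=L[m]; 
E
```

```text
(array([ 0,  3, 34, 67, 76, 75, 42, 34, 28, 41, 40, 23, 18, 13,  4,  2,  1,
        0,  0]), array([32. , 32.5, 33. , 33.5, 34. , 34.5, 35. , 35.5, 36. , 36.5, 37. ,
       37.5, 38. , 38.5, 39. , 39.5, 40. , 40.5, 41. , 41.5]))
[40.04346446 -6.00446334 31.91618578] [61.31560583 15.95061922 35.99573715]
0 34.215068634577655
2 34.05936039195182
4 34.23345613204545
6 34.349950265172865
8 34.49062893544934
10 35.712529988077584
12 None
(310.5, 175) [55.6 -8.6 36. ] [55.8 -8.5 34.3]
(357, 175) [55.7 18.1 36. ] [55.9 18.  34.3]
(334, 175) [55.6  4.9 36. ] [55.9  4.9 34.3]
(315, 182) [51.6 -6.  36. ] [51.9 -6.  34.3]
(355, 182) [51.7 17.1 36. ] [51.9 16.9 34.3]
```

Call:
play_rows --steps '[{"tx":-0.03,"ty":-0.001,"tz":0,"twist":0},{"tx":-0.065,"ty":-0.003,"tz":0,"twist":0},{"tx":-0.09,"ty":-0.0038,"tz":0,"twist":0},{"tx":-0.09,"ty":-0.0038,"tz":0.01,"twist":0},{"tx":-0.09,"ty":-0.0038,"tz":0.04,"twist":0},{"tx":-0.09,"ty":-0.0038,"tz":0.0527,"twist":0},{"tx":-0.09,"ty":-0.0038,"tz":0.0527,"twist":0},{"tx":-0.09,"ty":-0.0038,"tz":0.0527,"twist":0}]'

```text
time_s: 11.98
tcp_pos: [490.1, 86.9, 110.4]
tool_rot: [3.133, -0.23, 0.002]
contact_force: [-0.0, 0.3, -0.1]
finger_gap: 23.5
gripper_force: 40.0
```

Call:
play_rows --steps '[{"tx":0,"ty":0,"tz":0,"twist":0},{"tx":0,"ty":0,"tz":0,"twist":0}]'

```text
time_s: 12.22
tcp_pos: [489.5, 87.4, 110.3]
tool_rot: [-3.133, 0.229, -0.001]
contact_force: [0.6, 0.1, -0.5]
finger_gap: 23.3
gripper_force: 40.0
```

```bash
python3 - <<'E'
from h import *
p,R,s=pose(); snap('wrist','w6'); print(p,R.round(3)[:2],s['contact_force'])
z=load('w5'); p5=np.array([577.58205,69.70641,162.666])
print('tip', ((onplane('w5',346,52,163.2)-p5)@R).round(1))
pin=p5+R@np.array([50.5,5.0,0]); print('pin',pin,'pin in tool',((pin-p)@R).round(2), 'need z',162.67-52.7-p[2])
W=cloud('w6')[0:330,335:360].reshape(-1,3); l=(W-p)@R; m=(abs(l[:,2])<12)
for a in range(10,120,15):
    q=l[m&(l[:,0]>a)&(l[:,0]<a+15)]
    if len(q): print(a,len(q),np.median(q,0).round(2), q[:,0].max().round(1))
E
```

```text
[489.47321055  87.42803469 110.26346258] [[ 0.989 -0.146  0.001]
 [-0.146 -0.989  0.   ]] [ 0.55464296  0.08418519 -0.45861898]
tip [112.1   8.7  -0.5]
pin [626.81646123  57.40919713 162.70214987] pin in tool [140.29   9.68 -52.34] need z -0.2934625844053471
10 461 [17.73  8.75 -7.89] 25.0
25 356 [32.54  8.69 -3.6 ] 39.9
40 393 [47.67  8.54 -3.47] 54.8
55 427 [62.51  8.3  -3.5 ] 70.0
70 479 [77.48  8.21 -3.46] 84.7
85 487 [92.55  8.26 -3.57] 100.0
100 432 [105.89   8.18  -3.46] 112.6
115 374 [128.56   8.93   4.  ] 130.0
```

Call:
play_rows --steps '[{"tx":0.004,"ty":0.0012,"tz":0,"twist":0},{"tx":0.01,"ty":0.0012,"tz":0,"twist":0},{"tx":0.014,"ty":0.0012,"tz":0,"twist":0},{"tx":0.017,"ty":0.0012,"tz":0,"twist":0},{"tx":0.02,"ty":0.0012,"tz":0,"twist":0},{"tx":0.022,"ty":0.0012,"tz":0,"twist":0},{"tx":0.024,"ty":0.0012,"tz":0,"twist":0},{"tx":0.024,"ty":0.0012,"tz":0,"twist":0}]'

```text
time_s: 13.28
tcp_pos: [512.8, 82.6, 109.8]
tool_rot: [-3.133, 0.23, -0.0]
contact_force: [-0.2, -0.4, -1.0]
finger_gap: 23.2
gripper_force: 40.0
```

Call:
play_rows --steps '[{"tx":0.003,"ty":0,"tz":0,"twist":0},{"tx":0.006,"ty":0,"tz":0,"twist":0},{"tx":0.009,"ty":0,"tz":0,"twist":0},{"tx":0.012,"ty":0,"tz":0,"twist":0},{"tx":0.015,"ty":0,"tz":0,"twist":0},{"tx":0.018,"ty":0,"tz":0,"twist":0},{"tx":0.018,"ty":0,"tz":0,"twist":0}]'

```text
time_s: 14.15
tcp_pos: [530.7, 80.2, 109.8]
tool_rot: [-3.133, 0.229, -0.0]
contact_force: [0.6, 0.9, -1.1]
finger_gap: 23.4
gripper_force: 40.0
```

```bash
python3 - <<'E'
from h import *
p,R,s=pose(); snap('wrist','w7'); print(p,s['contact_force'],s['torque'])
pin=np.array([626.816,57.409,p[2]]); print('pin in tool',((pin-p)@R).round(2))
c=cv2.imread('pics/w7.png')[0:300,240:440]; cv2.imwrite('pics/w7c.png',cv2.resize(c,(400,600),interpolation=cv2.INTER_CUBIC))
E
```

```text
[530.74407776  80.17125436 109.80849498] [ 0.56500293  0.93356975 -1.08523461] [ 0.03524377  0.18803526 -0.00496233]
pin in tool [98.36  8.54  0.  ]
```

View pics/w7c.png

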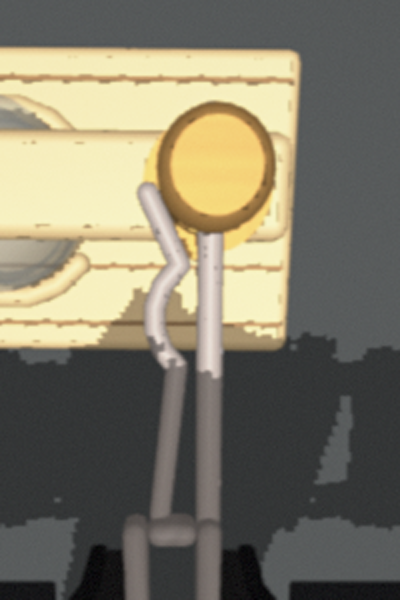

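Call:
play_rows --steps '[{"tx":0.004,"ty":0,"tz":0,"twist":0},{"tx":0.008,"ty":-0.0003,"tz":0,"twist":0},{"tx":0.012,"ty":-0.0005,"tz":0,"twist":0},{"tx":0.016,"ty":-0.0007,"tz":0,"twist":0},{"tx":0.02,"ty":-0.001,"tz":0,"twist":0},{"tx":0.024,"ty":-0.001,"tz":0,"twist":0},{"tx":0.028,"ty":-0.001,"tz":0,"twist":0},{"tx":0.0315,"ty":-0.001,"tz":0,"twist":0}]'

```text
time_s: 15.2
tcp_pos: [561.4, 76.6, 109.8]
tool_rot: [-3.133, 0.229, 0.003]
contact_force: [-5.3, 3.3, 2.7]
finger_gap: 23.3
gripper_force: 40.0
```

Call:
play_rows --steps '[{"tx":0,"ty":0,"tz":0,"twist":0},{"tx":0,"ty":0,"tz":0,"twist":0}]'

```text
time_s: 15.45
tcp_pos: [561.6, 76.6, 109.7]
tool_rot: [-3.133, 0.229, 0.001]
contact_force: [-1.1, 1.8, -0.4]
finger_gap: 23.6
gripper_force: 40.0
```

```bash
python3 - <<'E'
from h import *
p,R,s=pose(); snap('wrist','w8'); print(p,s['contact_force'],s['torque'])
pin=np.array([626.816,57.409,p[2]]); print('pin in tool',((pin-p)@R).round(2))
c=cv2.imread('pics/w8.png')[60:360,240:440]; cv2.imwrite('pics/w8c.png',cv2.resize(c,(400,600),interpolation=cv2.INTER_CUBIC))
E
```

```text
[561.63686611  76.56931132 109.68954888] [-1.06635796  1.82461897 -0.41061246] [0.50261579 0.60375731 0.09506779]
pin in tool [ 6.727e+01  9.470e+00 -3.000e-02]
```

View pics/w8c.png

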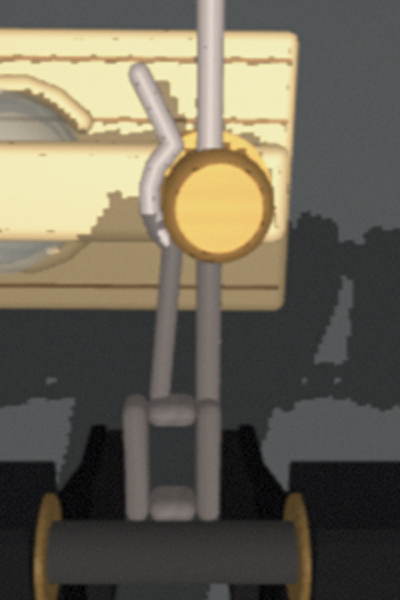

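Call:
play_rows --steps '[{"tx":0,"ty":0,"tz":0,"twist":0},{"tx":0,"ty":0,"tz":0,"twist":0},{"tx":0,"ty":0,"tz":0,"twist":0},{"tx":0,"ty":0,"tz":0,"twist":0}]' --claw 0.0

```text
time_s: 16.0
tcp_pos: [562.0, 76.1, 110.0]
tool_rot: [3.133, -0.23, 0.001]
contact_force: [0.5, 0.2, -0.5]
finger_gap: 43.1
gripper_force: 0.0
```

```bash
python3 - <<'E'
from h import *
p,R,s=pose(); snap('wrist','w9'); print(p,s['contact_force'],s['finger_gap'])
pin=np.array([626.816,57.409,p[2]]); print('pin in tool',((pin-p)@R).round(2))
W=cloud('w9').reshape(-1,3); l=(W-p)@R; m=(abs(l[:,2]+3.5)<2.5)&(l[:,0]>80)&(l[:,0]<125)&(abs(l[:,1]-9)<4)
q=l[m]; print('leg beyond pin',len(q),np.median(q,0),q[:,0].max())
m=(abs(l[:,2]+3.5)<2.5)&(l[:,0]>25)&(l[:,0]<50)&(abs(l[:,1]-9)<4); print(np.median(l[m],0))
m=(abs(l[:,2]+3.5)<3)&(l[:,0]>20)&(l[:,0]<105)&(l[:,1]<4)&(l[:,1]>-15); q=l[m]
for a in range(20,105,6):
    k=q[(q[:,0]>=a)&(q[:,0]<a+6)]
    if len(k): print(a,np.median(k,0).round(1))
m=(abs(l[:,2]+9)<2)&(abs(l[:,1])<14)&(l[:,0]<30)&(l[:,0]>-30);print('loop',l[m][:,0].min(),l[m][:,0].max())
z=load('w9');print(proj('w9',pin), z['K'][0])
E
```

```text
[562.02809771  76.14088006 109.9639394 ] [ 0.45727138  0.22966837 -0.53020849] 43.13799524494471
pin in tool [6.683e+01 9.070e+00 4.000e-02]
leg beyond pin 352 [86.27018334  7.83363085 -5.25706695] 107.77173637514956
[47.56524414  7.32209193 -1.47467766]
32 [37.  -2.8 -0.6]
38 [42.2 -2.3 -0.8]
44 [47.5 -1.3 -1.1]
50 [53.2 -0.8 -1.5]
56 [59.2 -3.6 -2.4]
62 [65.2 -5.  -3.4]
68 [71.  -4.4 -3.9]
74 [76.7 -1.2 -4.5]
80 [83.  -1.6 -5.2]
86 [88.7 -4.2 -5.9]
92 [93.8 -5.7 -6. ]Traceback (most recent call last):
  File "<stdin>", line 11, in <module>
    return umr_minimum(a, axis, None, out, keepdims, initial, where)
ValueError: zero-size array to reduction operation minimum which has no identity
```

Call:
play_rows --steps '[{"tx":0,"ty":0,"tz":-0.01,"twist":0},{"tx":0,"ty":0,"tz":-0.03,"twist":0},{"tx":0,"ty":0,"tz":-0.06,"twist":0},{"tx":0,"ty":0,"tz":-0.08,"twist":0},{"tx":0,"ty":0,"tz":-0.08,"twist":0},{"tx":0,"ty":0,"tz":-0.08,"twist":0},{"tx":0,"ty":0,"tz":-0.08,"twist":0}]'

```text
time_s: 16.92
tcp_pos: [561.1, 76.5, 188.9]
tool_rot: [3.133, -0.229, -0.003]
contact_force: [-0.1, -0.2, 0.2]
finger_gap: 43.4
gripper_force: 0.0
```

```bash
python3 - <<'E'
from h import *
p,R,s=pose(); snap('wrist','w10'); print(p,s['contact_force'],s['time_s'])
c=cv2.imread('pics/w10.png'); pin=np.array([626.816,57.409,111]); print(((pin-p)@R).round(2))
W=cloud('w10').reshape(-1,3); l=(W-p)@R
m=(abs(l[:,2]-77)<6)&(l[:,0]>20)&(l[:,0]<125)&(l[:,1]<4)&(l[:,1]>-15); q=l[m]
for a in range(32,105,6):
    k=q[(q[:,0]>=a)&(q[:,0]<a+6)]
    if len(k): print(a,np.median(k,0).round(1))
m=(abs(l[:,2]-77)<6)&(l[:,0]>85)&(l[:,0]<125)&(abs(l[:,1]-8)<5); print('leg',np.median(l[m],0),l[m][:,0].max())
E
```

```text
[561.09994294  76.52777211 188.8574169 ] [-0.06545435 -0.22922806  0.21830292] 16.925
[67.94  9.3  77.74]
32 [35.  -2.6 80.1]
38 [41.  -1.9 79.3]
44 [46.9 -1.2 78.5]
50 [53.1 -0.5 77.8]
56 [58.8 -1.9 76.6]
62 [64.8 -4.6 75.8]
68 [71.3 -4.5 74.8]
74 [77.2 -1.2 74.4]
80 [83.1 -0.9 73.3]
86 [89.  -3.7 72.5]
92 [94.2 -5.7 72. ]
leg [95.04645709  8.35119376 72.26845885] 112.10443401640482
```

```bash
python3 -c "
from bench import robot
print(robot.sign_off())"
```

```text
the job is handed in; nothing more can be done
None
```

The R-clip's leg is through the pin's hole, the bow has sprung over the pin and the clip is let go. My last check puts its seat about 1.5 mm from the pin's axis. The job was handed in at about 17 s, with no verdict returned and the bystanders' final positions not re-measured.

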